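# Hold the ticket clip open over the price card

## Task

Take the steel spring clip off the rim of the clear chocolate box by squeezing its two tails, and bring it over to the tall price card. Hold it wide open astride the middle of the card's top edge, one jaw well down on each side and neither touching the card, so that I can slip the offer ticket in. Finish while still holding it open there, and leave everything else standing where it is.

Things in the scene. Friction and masses are not known exactly. Their poses are not given: they have to be found in the camera images.
- clip: The only spring clip: two dark steel levers on a coil-spring pivot at mid-height, 88 mm tall, 24 mm wide, 44 g, parked upright on clip_box's rim, jaws down. Origin on the pivot, z up to the tails, y along the pivot (the width), x across the jaws. Tail tops: 42 mm above the pivot, 38 mm apart over all when parked; tails narrow downward (23 mm at 15 mm up). Jaws reach 46 mm below.
- clip_jaw (a joint): Angle between the levers (rad): 0 parked (jaw gap 4 mm), grows as the tails are pinched together along x, stop 0.46, shut -0.08; a spring shuts it. Gap = 4 mm + 46 mm x value. Tail tops at 26 mm over all gape the jaws 17 mm, at 22 mm 21 mm, at the stop 19 mm 25 mm. Pinch: 5 N to begin, about 8 N held, on each tail. Pinched evenly, the jaws stay centred under the pivot.
- clip_tip_a (a point): Bottom end of the inner face of the jaw on the clip's -x side, mid-width, 46 mm below the pivot
- clip_tip_b (a point): Bottom end of the inner face of the jaw on the clip's +x side, mid-width, 46 mm below the pivot
- tall_card: The taller of two price cards: stiff upright black card 80 mm wide (y), 2 mm thick (x), fixed in a dark wooden block 40 x 100 x 22 mm (x, y, z); 0.3 kg in all, loose on the counter. Origin at the centre of the block's underside, z up; the card's top edge is at z = 137 mm.
- tall_card_top (a point): Middle of the top edge of the tall card; axes as tall_card (x across the thickness, y along the edge, z up)
- clip_box: Clear open box, a 120 mm cube with 4 mm walls, filled to about 75 mm with brown and gold wrapped chocolates, 0.95 kg, loose. Origin at the centre of its underside. The clip is parked on the rim of its +x wall (wall middle at x = 58 mm), up to 30 mm either side of the middle, with its pivot 18 mm above the rim.
- other_box: Bystander: the same clear box with teal and caramel chocolates, no clip on it. Origin at the centre of its underside.
- low_card: Bystander: the lower, wider price card, 100 mm wide, top edge only 72 mm high, in the same kind of block. Origin at the centre of its underside.
- spool: Bystander: ribbon spool lying flat, 72 mm across, 30 mm high. Origin at the centre of its underside.
- tongs: Bystander: steel sweet tongs lying flat, 195 mm long along x, 16 mm high. Origin at the middle, on the counter.
- gift_box: Bystander: small closed gift box 94 x 94 x 40 mm. Origin at the centre of its underside.
- bowl: Bystander: white bowl of foil-wrapped chocolates, 156 mm across, about 65 mm high. Origin at the centre of its underside.
- jar: Bystander: lidded glass sweet jar, 92 mm across, 150 mm high. Origin at the centre of its underside.
There are look-alikes about, which are no part of the job. Several things have the shape of the clip; the one meant has the colours described above.

How it is judged:
On the way:
1. the clip, squeezed open in the fingers, has been lifted clear of the box rim (height (world z) of each of clip_tip_a, clip_tip_b above 0.13 m and value of joint clip_jaw above 0.1 rad and contact force between the fingers and clip above 1 N and contact force between clip and clip_box below 0.1 N), for 0.2 s.
At the end, for the whole second after the job is handed in: Clip held still by the fingers alone (over 2 N), pivot above the tall card's edge; jaw tips over 14 mm apart, one each side, 2 mm clear of the card, 8 mm or more below its top edge, within 20 mm of its mid-width; clip touches no card or box, arm does not touch the card; card upright (((x of clip_tip_a in the frame of tall_card_top below -0.003 m and x of clip_tip_b in the frame of tall_card_top above 0.003 m) or (x of clip_tip_a in the frame of tall_card_top above 0.003 m and x of clip_tip_b in the frame of tall_card_top below -0.003 m)) and y of clip_tip_a in the frame of tall_card_top between -0.02 and 0.02 m and y of clip_tip_b in the frame of tall_card_top between -0.02 and 0.02 m and z of each of clip_tip_a, clip_tip_b in the frame of tall_card_top below -0.008 m and distance between clip_tip_a and clip_tip_b above 0.014 m and contact force between each of clip, the arm and tall_card below 0.1 N and contact force between clip and clip_box below 0.1 N and contact force between clip and other_box below 0.1 N and contact force between clip and low_card below 0.1 N and contact force between the fingers and clip above 2 N and height (world z) of clip above 0.137 m and linear speed of clip below 0.03 m/s and angle between tall_card's own z axis and vertical below 0.05 rad); the arm keeps its last pose, push and grip.
It fails at once if the clip is dropped (height (world z) of clip below 0.07 m).
It fails at once if the box that carried the clip is dragged more than 20 mm (distance of clip_box from where it was at the start of the episode above 0.02 m).
It fails at once if the tall card is pushed more than 15 mm or tipped (distance of tall_card from where it was at the start of the episode above 0.015 m or angle between tall_card's own z axis and vertical above 0.2 rad).
It fails at once if a bystander is moved more than 20 mm (distance of any of other_box, low_card, spool, tongs, gift_box, bowl, jar from where it was at the start of the episode above 0.02 m).
It also fails if it takes over 38 s, if anything falls off the work surface, if the arm or the gripper's body presses on something with over 40 N, if the wrist force passes 120 N, or if a joint passes its speed limit or range.

## Robot

A 7-joint arm with a two-finger parallel gripper is mounted at the origin on the work surface. World frame = base frame: x ahead of the robot, y to its left, z up, the work surface at z = 0. Lengths are in m, angles in rad, forces in N, time in s.
With the tool pointing down it reaches from about 0.4 to 0.875 m from the base axis. Payload 6.5 kg.
Tool frame: the origin (TCP) lies on the centre line of the jaws, within the pads' length; the fingertips stand 17 mm ahead of it and the grasp point (between the pads) lies 2 mm behind it; z points along the fingers, y is the line along which they close (so a half turn about z gives the same grasp; the last joint's range is limited). The gripper opens to 88 mm and grips with 3 to 60 N. Pads are 18 mm wide; open, the fingers measure 123 mm over their backs; the gripper's body (75 mm by 187 mm) begins 45 mm behind the grasp point.
Start: joints at [1.12, 0.536, -0.004, 1.538, 0.003, 1.067, -0.071], TCP at [0.244, -0.602, 0.256] pointing down, gripper open.
Joint ranges: [-2.7, 2.7], [-0.37, 2.16], [-1.27, 1.26], [0.24, 2.4], [-1.31, 4.45], [0.19, 1.91], [-2.76, 2.76]. Speed limits (rad/s): [2.39, 2.39, 3.14, 3.14, 3.14, 3.14, 3.14].

## Interface

Orientations are given as a rotation vector (axis times angle).
In Python, from rig import robot gives the robot as it stands.
- The arm moves only by the shell command python3 -m handwheel 'ROWS' [OPENING]. ROWS is JSON, a list of rows, each a list of 2 entries, a list of its own where there are three numbers: the shift along the tool's x, y, z in m, then the turn about the tool's z in degrees. A call has 1 to 8 rows; each row is the pose to reach, as a shift and turn from the pose commanded when the call began, along the tool's axes at that moment; what a row does not reach only later rows make up. A row lasts 1/10 s, in which the tool goes at most 50 mm and 8.59 degrees, less where a joint would pass 70% of its speed; a pose out of reach is approached as far as the arm can. A call with a gripper value outside its range is refused whole. OPENING is the finger opening in m, from 0 to 0.0881, set as the call begins (- or left out, the last holds). The fingers move at their own pace and stop on an object; the grip force is fixed at half the most. Time passes only in rows, so rows that repeat a pose let the fingers close. It gives the time, the measured TCP pose, the force, the opening and the grip force at its end, in the units of the state.
- robot.observe(): the state, without advancing time (a new reading comes with each control period).
- robot.grab_frame(name): name is "side" or "top" or "wrist"; returns a dict with "frame" (420x560x3 uint8, red, green, blue), "depth" (420x560 float32, m along the optical axis (not along the pixel's ray), 0 where there is no reading), "camera_matrix" (3x3 intrinsics, pixels), "k1" (the pictures are not rectified: a ray, as slopes to the right and down, at radius r is drawn at 1 + k1 r^2 times it, then the intrinsics apply), "position" and "attitude" of the camera in the world. Camera axes: x right, y down, z forward; pixel columns grow to the right and rows downward; lengths in m; the calibration is good to about 2 mm. A picture is of the moment at which its call begins.
- robot.hand_in(): hands the job in; it is judged then, once.
The state is a dict: "time_s": time; "joints": joint angles; "qvel": joint speeds; "joint_torque": joint torques, N m; "position": TCP position; "ee_rot": TCP orientation; "contact_force": force on the tool from outside, world axes, zero at the start; "moment": the same for the moment, N m; "finger_gap": finger opening in m; "grip_force": force on a finger pad.
Only numpy, scipy, OpenCV 4.12 (cv2) and the standard library are available. Lean on these libraries where they do the work, as an engineer would, in place of code of your own. Each camera call takes 0.05 s, during which the arm holds its last target. There are 200 camera calls.

## Working session

There is one attempt and no reset: what is moved stays moved. The work goes in short steps, Python scripts to look and compute and a shell command to move; the robot and the scene stay as the last step left them, time stands still between calls to the robot, and variables do not carry over. Pictures are saved under pics/ and viewed, at most 10 in all, crops included, and the job is handed in when it is done.

```bash
ls; mkdir -p pics
cat > h.py <<'E'
import numpy as np, cv2
from scipy.spatial.transform import Rotation as R
from rig import robot
def grab(n):
    f=robot.grab_frame(n); np.savez(f'/tmp/{n}.npz',**{k:np.asarray(v) for k,v in f.items()})
    return f
def rot(f):
    a=np.asarray(f['attitude'],float)
    return a if a.shape==(3,3) else R.from_rotvec(a).as_matrix()
def ray(f,u,v):
    K=np.asarray(f['camera_matrix']);k1=float(f['k1'])
    p=cv2.undistortPoints(np.array([[[u,v]]],float),K,np.array([k1,0,0,0.]))[0,0]
    return np.asarray(f['position'],float),rot(f)@np.array([p[0],p[1],1.])
def onz(f,u,v,z):
    o,d=ray(f,u,v); return o+d*(z-o[2])/d[2]
def bydepth(f,u,v):
    o,d=ray(f,u,v); return o+d*float(f['depth'][int(v),int(u)])
def save(f,name,crop=None,s=1):
    im=np.asarray(f['frame'])[:,:,::-1]
    if crop: im=im[crop[1]:crop[3],crop[0]:crop[2]]
    cv2.imwrite('pics/'+name,cv2.resize(im,None,fx=s,fy=s,interpolation=cv2.INTER_CUBIC))
E
python3 - <<'E'
from h import *
for n in ['top','side']:
    f=grab(n); save(f,n+'0.png',None,1.4); print(n,f['position'],f['attitude'],f['camera_matrix'],f['k1'])
print(robot.observe())
E
```

```text
pics
top [3.51278400e-01 9.51145099e-05 1.35197995e+00] [-2.17308697  2.16882525 -0.11058893] [[425.52062102   0.         273.10000896]
 [  0.         425.52062102 208.45882894]
 [  0.           0.           1.        ]] -0.08984143276250327
side [ 0.36446355 -0.84770238  1.00227774] [-2.38371509  0.16575974 -0.08904146] [[453.20750447   0.         271.77764509]
 [  0.         453.20750447 208.74826001]
 [  0.           0.           1.        ]] 0.014293489045483346
{'time_s': 0.1, 'joints': array([ 1.11977386,  0.53705383, -0.00443102,  1.53872331,  0.00256841,
        1.0673146 , -0.07119222]), 'qvel': array([ 0.00225514, -0.00221195,  0.0002504 , -0.00173181,  0.00044674,
       -0.00135267, -0.00027734]), 'joint_torque': array([ 2.11162209e-03, -5.72077918e+01,  9.93350632e-01, -2.52232540e+01,
       -5.62742818e-02,  1.34643749e-02,  4.43772115e-05]), 'position': array([ 0.24381098, -0.60199472,  0.25497034]), 'ee_rot': array([-3.08218033e+00, -6.00566848e-01,  5.82044501e-04]), 'contact_force': array([-0.47263745, -0.4917619 , -0.91601517]), 'moment': array([0.0357811 , 0.01945451, 0.01189769]), 'grip_force': 0.0, 'finger_gap': 0.08805557175969692}
```

View pics/top0.png

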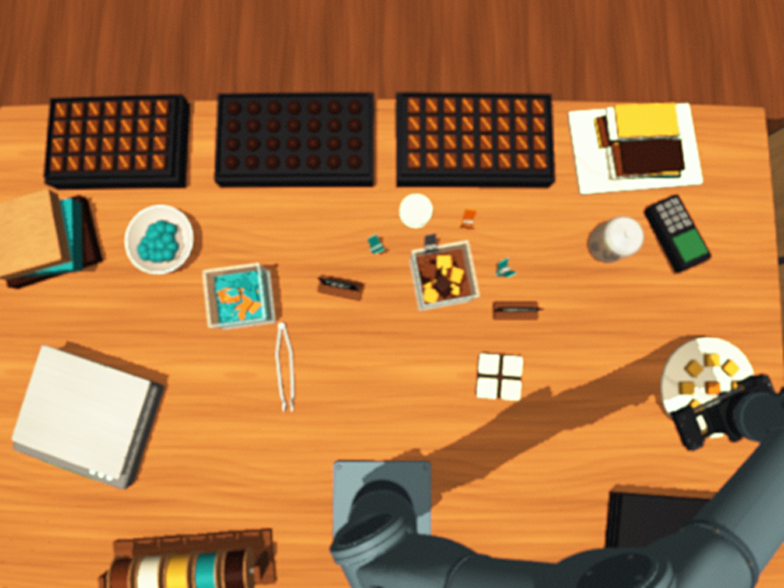

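View pics/side0.png

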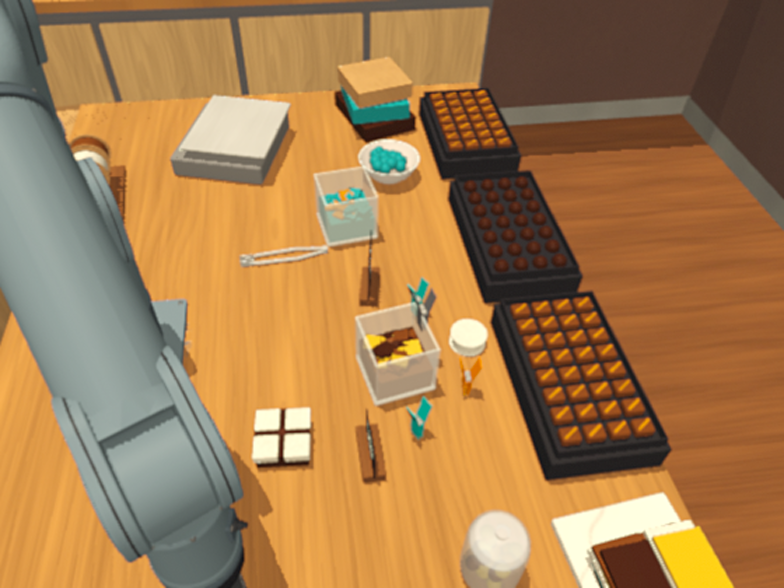

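Top view (1.4x): candidates for the clip are a dark steel one on the far rim of the brown/gold box at (431,241), with teal ones at (375,244) and (505,268) and an orange one at (468,218) all on the counter. I choose the dark one. Cards are at (341,287) and (515,309), and the left one looks taller. I'll check both with depth and crops.

```bash
cat > m.py <<'E'
from h import *
T=dict(np.load('/tmp/top.npz'));S=dict(np.load('/tmp/side.npz'))
def cloud(f):
    h,w=f['depth'].shape; uv=np.stack(np.meshgrid(np.arange(w),np.arange(h)),-1).reshape(-1,1,2).astype(float)
    p=cv2.undistortPoints(uv,f['camera_matrix'],np.array([float(f['k1']),0,0,0]))[:,0]
    d=f['depth'].reshape(-1,1); P=np.hstack([p,np.ones((len(p),1))])*d
    P=P@rot(f).T+f['position']; P[d[:,0]==0]=np.nan
    return P.reshape(h,w,3)
E
python3 - <<'E'
from m import *
a=np.asarray(T['frame'])[150:235,215:400,::-1]; b=np.asarray(S['frame'])[155:350,235:360,::-1]
a=cv2.resize(a,None,fx=4,fy=4,interpolation=cv2.INTER_CUBIC);b=cv2.resize(b,None,fx=3,fy=3,interpolation=cv2.INTER_CUBIC)
cv2.imwrite('pics/ta.png',a);cv2.imwrite('pics/sb.png',b)
C=cloud(T);D=cloud(S)
def st(n,P,m):
    q=P[m]; 
    if len(q): print(n,len(q),'mean',q.mean(0).round(4),'min',q.min(0).round(3),'max',q.max(0).round(3))
for n,P in(('T',C),('S',D)):
  z=P[...,2]
  for nm,(x0,x1,y0,y1) in dict(cardL=(.45,.62,.03,.2),cardR=(.4,.6,-.32,-.15)).items():
    m=(P[...,0]>x0)&(P[...,0]<x1)&(P[...,1]>y0)&(P[...,1]<y1)
    st(n+nm+' card',P,m&(z>.035)); st(n+nm+' top',P,m&(z>.06)); st(n+nm+' block',P,m&(z>.012)&(z<.03))
  m=(P[...,0]>.45)&(P[...,0]<.75)&(P[...,1]>-.2)&(P[...,1]<-.01)
  st(n+' box hi',P,m&(z>.122)&(z<.19))
  v,u=np.where(m&(z>.13)&(z<.19)); 
  for i,j in zip(u,v): print((i,j),P[j,i].round(3),np.asarray((T if n=='T' else S)['frame'])[j,i])
E
```

```text
TcardL card 109 mean [0.4961 0.0917 0.0961] min [0.488 0.032 0.035] max [0.595 0.132 0.141]
TcardL top 88 mean [0.4964 0.0921 0.1076] min [0.488 0.032 0.061] max [0.595 0.132 0.141]
TcardL block 295 mean [0.4927 0.0908 0.0221] min [0.467 0.042 0.013] max [0.524 0.143 0.029]
TcardR card 816 mean [ 0.5164 -0.192   0.0775] min [ 0.443 -0.32   0.035] max [ 0.583 -0.15   0.128]
TcardR top 614 mean [ 0.5167 -0.1862  0.0849] min [ 0.445 -0.317  0.06 ] max [ 0.583 -0.15   0.128]
TcardR block 233 mean [ 0.4455 -0.2811  0.0221] min [ 0.426 -0.32   0.013] max [ 0.541 -0.156  0.029]
T box hi 177 mean [ 0.5537 -0.113   0.1468] min [ 0.453 -0.2    0.122] max [ 0.589 -0.066  0.186]
(np.int64(311), np.int64(166)) [ 0.589 -0.108  0.179] [220 137  74]
(np.int64(306), np.int64(167)) [ 0.586 -0.094  0.178] [185 122  78]
(np.int64(307), np.int64(167)) [ 0.586 -0.097  0.181] [171 113  77]
(np.int64(308), np.int64(167)) [ 0.586 -0.1    0.178] [152 105  77]
(np.int64(309), np.int64(167)) [ 0.585 -0.102  0.183] [132  96  75]
(np.int64(310), np.int64(167)) [ 0.585 -0.105  0.182] [139  97  73]
(np.int64(311), 
[... 18632 characters left out ...]
565 -0.11   0.139] [154 144 125]
(np.int64(303), np.int64(224)) [ 0.567 -0.111  0.14 ] [152 141 124]
(np.int64(304), np.int64(224)) [ 0.571 -0.107  0.134] [132 124 110]
(np.int64(305), np.int64(224)) [ 0.573 -0.109  0.136] [109  98  88]
(np.int64(300), np.int64(225)) [ 0.559 -0.113  0.139] [95 89 80]
(np.int64(301), np.int64(225)) [ 0.562 -0.111  0.137] [140 132 114]
(np.int64(303), np.int64(225)) [ 0.567 -0.113  0.138] [118 110  99]
(np.int64(304), np.int64(225)) [ 0.569 -0.114  0.138] [96 91 83]
(np.int64(305), np.int64(225)) [ 0.574 -0.109  0.132] [98 82 73]
(np.int64(299), np.int64(226)) [ 0.558 -0.108  0.13 ] [68 63 59]
(np.int64(300), np.int64(226)) [ 0.56  -0.112  0.134] [108 102  90]
```

View pics/ta.png

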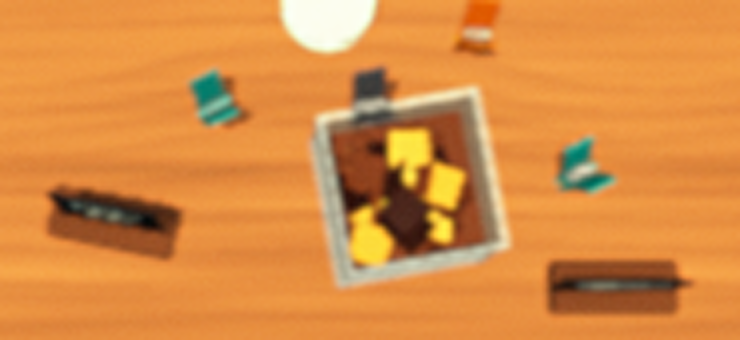

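View pics/sb.png

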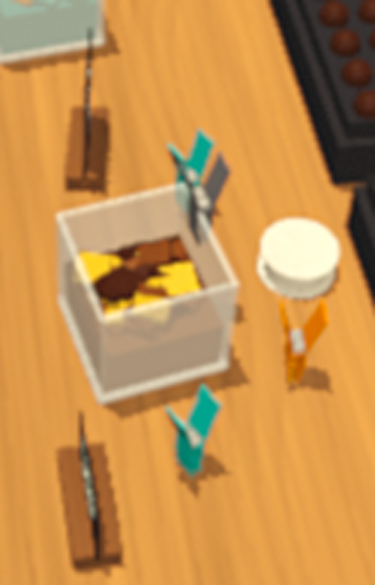

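The top crop (4x) shows the dark grey clip at (370,95) on the far rim of the brown/gold box. The teal ones at (213,98) and (583,165) and the orange one at (478,25) stand on the counter, so the dark steel one is right. The left card reaches z≈0.14, so it's the tall one. The depth tails at 0.18, the pivot at 0.14 and the 37 mm spread all match the description. Next is the precise geometry.

```bash
cat > g.py <<'E'
from m import *
def rect(q):
    (c,s,a)=cv2.minAreaRect((q[:,:2]*1000).astype(np.float32)); return np.round(c,1),np.round(s,1),round(a,1)
def pca(q):
    c=q.mean(0); w,v=np.linalg.eigh(np.cov((q-c).T)); return c,v[:,-1],np.sqrt(w[:1])
if __name__=='__main__':
  for n,f in(('T',T),('S',S)):
    P=cloud(f);z=P[...,2];x=P[...,0];y=P[...,1];I=f['frame'].astype(int)
    m=(x>.43)&(x<.6)&(y>-.22)&(y<-.03)&(z>.113)&(z<.124); print(n,'rim',m.sum(),rect(P[m]))
    m=(x>.45)&(x<.53)&(y>.03)&(y<.15)&(z>.012)&(z<.03); print('block',rect(P[m]))
    m=(x>.45)&(x<.53)&(y>.03)&(y<.15)&(z>.045)&(z<.15);q=P[m];c,d,w=pca(q[:,:2]); t=(q[:,:2]-c)@d
    print('card',len(q),c.round(4),'ang',np.degrees(np.arctan2(*d[::-1])).round(1),w, 'mid',(c+d*(t.min()+t.max())/2).round(4),np.ptp(t))
    m=(x>.535)&(x<.6)&(y>-.13)&(y<-.075)&(z>.128)&(z<.19)&(I.max(-1)<135)
    hi=P[m&(z>.155)]; print('tails',len(hi),rect(hi),'pivot',np.median(P[(x>.558)&(x<.574)&(y>-.13)&(y<-.075)&(z>.13)&(z<.15)],0))
  s=robot.observe(); M=R.from_rotvec(s['ee_rot']).as_matrix(); print(M.round(3))
E
python3 g.py
```

```text
T rim 226 (array([ 516.2, -131.8]), array([123.7, 117.8]), 10.7)
block (array([496.1,  92.7]), array([99.5, 40.2]), 78.6)
card 101 [0.4953 0.0928] ang 78.8 [0.00053586] mid [0.4953 0.093 ] 0.07987394501181332
tails 53 (array([ 566.4, -101. ]), array([36. , 23.9]), 11.6) pivot [ 0.56701693 -0.09922347  0.14223797]
S rim 451 (array([ 515.1, -131.9]), array([126.3, 124.3]), 10.6)
block (array([493.7,  92.6]), array([103.7,  39.6]), 78.9)
card 58 [0.4921 0.0806] ang 79.1 [0.00056181] mid [0.4941 0.091 ] 0.07802542287529719
tails 60 (array([ 564.3, -101.6]), array([36.2, 23.8]), 9.5) pivot [ 0.5674008  -0.10254253  0.1408307 ]
[[ 0.927  0.375 -0.001]
 [ 0.375 -0.927  0.001]
 [-0.    -0.001 -1.   ]]
```

Both views agree: clip (0.567,-0.101), x axis at +10.6°; card middle (0.495,0.093), x axis at -11.2°. Moving above the clip.

```bash
cat > go.py <<'E'
import sys
from h import *
x,y,z,a=map(float,sys.argv[1:5]) # target TCP and world angle of tool y
s=robot.observe();M=R.from_rotvec(s['ee_rot']).as_matrix()
d=M.T@(np.array([x,y,z])-s['position']); cur=np.degrees(np.arctan2(M[1,1],M[0,1]))
t=-((a-cur+90)%180-90)
print('shift mm',(d*1000).round(1),'turn',round(t,1),'tilt',M[:,2].round(4),'t',s['time_s'],'F',s['contact_force'].round(1),'gap',s['finger_gap'],s['grip_force'])
E
python3 -m handwheel '[[[0.487,-0.343,-0.045],-78.6],[[0.487,-0.343,-0.045],-78.6],[[0.487,-0.343,-0.045],-78.6],[[0.487,-0.343,-0.045],-78.6],[[0.487,-0.343,-0.045],-78.6],[[0.487,-0.343,-0.045],-78.6],[[0.487,-0.343,-0.045],-78.6],[[0.487,-0.343,-0.045],-78.6]]' && python3 go.py .567 -.101 .28 10.6
```

```text
time_s: 0.9
position: [0.4605, -0.2653, 0.2859]
ee_rot: [-2.199, -2.243, 0.001]
contact_force: [-0.3, 0.9, -0.2]
finger_gap: 0.0878
grip_force: 0.0
shift mm [162.2 109.7   5.8] turn -9.5 tilt [-3.e-04 -1.e-04 -1.e+00] t 0.9 F [-0.3  0.9 -0.2] gap 0.0877681824867831 0.0
```

```bash
python3 -m handwheel '[[[0.16,0.108,0.006],-9.5],[[0.16,0.108,0.006],-9.5],[[0.16,0.108,0.006],-9.5],[[0.16,0.108,0.006],-9.5],[[0.16,0.108,0.006],-9.5],[[0.16,0.108,0.006],-9.5]]' && python3 go.py .567 -.101 .28 10.6
python3 - <<'E'
from m import *
f=grab('wrist'); save(f,'w1.png',None,1.2); P=cloud(f); z=P[...,2];x=P[...,0];y=P[...,1]
from g import rect
I=f['frame'].astype(int)
m=(x>.535)&(x<.6)&(y>-.135)&(y<-.07)&(z>.13)&(z<.2)
for a,b in((.172,.2),(.16,.172),(.13,.16)):
    q=P[m&(z>a)&(z<b)]; print(a,len(q),q.min(0).round(4) if len(q) else '',q.max(0).round(4) if len(q) else '',rect(q) if len(q) else '')
m=(x>.43)&(x<.6)&(y>-.22)&(y<-.03)&(z>.113)&(z<.124); print(m.sum(),rect(P[m]))
E
```

```text
time_s: 1.5
position: [0.5657, -0.1048, 0.2793]
ee_rot: [-2.01, -2.414, 0.001]
contact_force: [-0.5, -0.6, -0.2]
finger_gap: 0.0884
grip_force: 0.0
shift mm [ 3.5  2.  -0.7] turn -0.2 tilt [-1.1e-03  2.0e-04 -1.0e+00] t 1.5 F [-0.5 -0.6 -0.2] gap 0.08838233215105305 0.0
0.172 525 [ 0.5457 -0.1142  0.172 ] [ 0.587  -0.0846  0.1815] (array([566.6, -99.4]), array([39., 24.]), 10.6)
0.16 400 [ 0.5486 -0.1136  0.1601] [ 0.5829 -0.0848  0.172 ] (array([566.6, -99.4]), array([32.2, 24.2]), 10.7)
0.13 935 [ 0.5522 -0.1135  0.1348] [ 0.5792 -0.0854  0.16  ] (array([567.3, -99.2]), array([25. , 27.9]), 13.6)
2652 (array([ 515.8, -131.5]), array([125.9, 121.4]), 10.2)
```

View pics/w1.png

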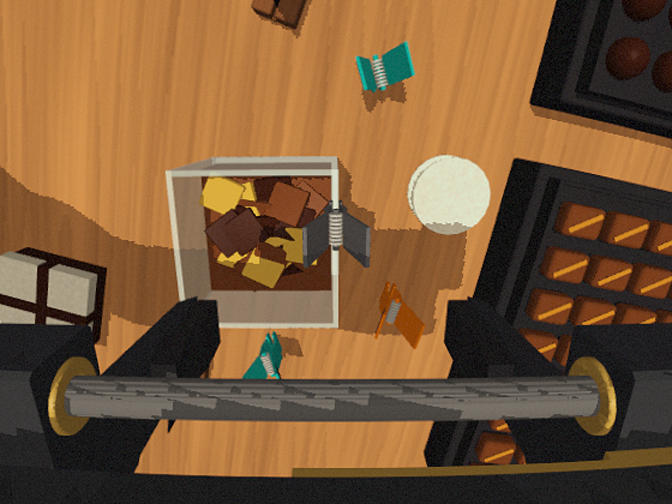

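Wrist picture: the dark clip is at (336,230) on the box rim, standing upright and centred between the fingers (205 to 470). It's at (0.5666,-0.0994), yaw 10.6°. Descending.

```bash
python3 go.py .5666 -.0994 .170 10.6; python3 -m handwheel '[[[0.005,0.002,0.03],-0.2],[[0.005,0.002,0.06],-0.2],[[0.005,0.002,0.08],-0.2],[[0.005,0.002,0.09],-0.2],[[0.005,0.002,0.09],-0.2],[[0.005,0.002,0.09],-0.2]]' && python3 go.py .5666 -.0994 .170 10.6
```

```text
shift mm [  6.8   2.8 109.3] turn -0.3 tilt [-1.3e-03 -6.0e-04 -1.0e+00] t 1.55 F [ 0.1 -0.1  0.1] gap 0.08829761036916361 0.0
time_s: 2.15
position: [0.5672, -0.1012, 0.1907]
ee_rot: [2.01, 2.413, 0.001]
contact_force: [-0.5, -0.8, 0.3]
finger_gap: 0.0884
grip_force: 0.0
shift mm [ 1.9 -0.2 20.7] turn -0.2 tilt [ 1.e-03 -4.e-04 -1.e+00] t 2.15 F [-0.5 -0.8  0.3] gap 0.08840698452195896 0.0
```

```bash
python3 -m handwheel '[[[0.002,0,0.010],0],[[0.002,0,0.018],0],[[0.002,0,0.021],0],[[0.002,0,0.021],0]]' 0.046 && python3 -m handwheel '[[[0,0,0],0],[[0,0,0],0],[[0,0,0],0],[[0,0,0],0],[[0,0,0],0]]' 0.040 && python3 go.py .5666 -.0994 .170 10.6
python3 - <<'E'
from m import *
from g import rect
f=grab('wrist'); save(f,'w2.png',None,1.2); P=cloud(f); z=P[...,2];x=P[...,0];y=P[...,1]
I=f['frame'].astype(int)
o=robot.observe();M=R.from_rotvec(o['ee_rot']).as_matrix();L=(P-o['position'])@M
print('steel gap')
m=(abs(L[...,1])<.05)&(abs(L[...,0])<.02)&(z>.15)&(z<.19); q=L[m]
h,e=np.histogram(q[:,1]*1000,bins=np.arange(-40,41,2)); print([(int(b),int(n)) for b,n in zip(e,h)])
E
```

```text
time_s: 2.55
position: [0.5661, -0.0984, 0.1682]
ee_rot: [-2.008, -2.415, 0.001]
contact_force: [0.1, -0.1, -0.3]
finger_gap: 0.058
grip_force: 0.0
time_s: 3.05
position: [0.5665, -0.0984, 0.1689]
ee_rot: [2.009, 2.415, 0.0]
contact_force: [1.0, 0.5, -0.6]
finger_gap: 0.0397
grip_force: 0.0
shift mm [-1.  -0.1 -1.1] turn -0.1 tilt [ 2.e-04 -0.e+00 -1.e+00] t 3.05 F [ 1.   0.5 -0.6] gap 0.039713953340008885 0.0
steel gap
[(-40, 0), (-38, 12), (-36, 128), (-34, 204), (-32, 200), (-30, 281), (-28, 236), (-26, 213), (-24, 283), (-22, 445), (-20, 164), (-18, 301), (-16, 379), (-14, 345), (-12, 299), (-10, 234), (-8, 1), (-6, 0), (-4, 0), (-2, 0), (0, 0), (2, 0), (4, 0), (6, 21), (8, 264), (10, 308), (12, 362), (14, 379), (16, 282), (18, 203), (20, 436), (22, 221), (24, 225), (26, 278), (28, 223), (30, 208), (32, 176), (34, 62), (36, 1), (38, 0)]
```

View pics/w2.png

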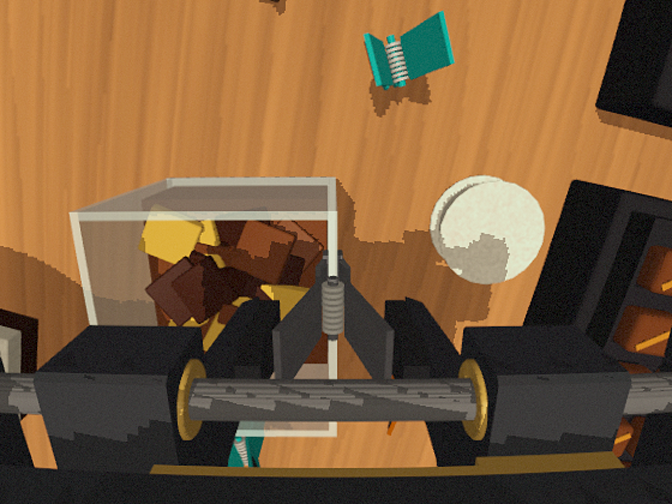

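The picture shows the tails (276 to 388, y≈350) centred between the fingers (about 275 and 390). Squeezing.

```bash
python3 -m handwheel '[[[0,0,0],0],[[0,0,0],0],[[0,0,0],0],[[0,0,0],0],[[0,0,0],0]]' 0.030 && python3 -m handwheel '[[[0,0,0],0],[[0,0,0],0],[[0,0,0],0],[[0,0,0],0],[[0,0,0],0],[[0,0,0],0]]' 0.020
```

```text
time_s: 3.6
position: [0.5665, -0.0984, 0.1688]
ee_rot: [-2.009, -2.415, 0.0]
contact_force: [0.5, 0.1, -0.4]
finger_gap: 0.0298
grip_force: 6.0
time_s: 4.2
position: [0.5665, -0.0984, 0.1688]
ee_rot: [-2.009, -2.415, 0.0]
contact_force: [-0.3, -0.5, -0.5]
finger_gap: 0.0201
grip_force: 10.0
```

```bash
python3 -m handwheel '[[[0,0,-0.005],0],[[0,0,-0.015],0],[[0,0,-0.03],0],[[0,0,-0.05],0],[[0,0,-0.07],0],[[0,0,-0.09],0],[[0,0,-0.1],0],[[0,0,-0.1],0]]' && python3 -m handwheel '[[[0,0,0],0],[[0,0,0],0]]' && python3 go.py .495 .093 .28 -11.2
python3 - <<'E'
from m import *
f=grab('wrist'); save(f,'w3.png',None,1.2)
for n in('top','side'): grab(n)
P=cloud(f);o=robot.observe();M=R.from_rotvec(o['ee_rot']).as_matrix();L=(P-o['position'])@M;I=f['frame'].astype(int)
for a in range(-20,100,8):
  a/=1000; m=(abs(L[...,0]-0)<.03)&(abs(L[...,1])<.03)&(L[...,2]>a)&(L[...,2]<a+.008)
  q=L[m]*1000
  if len(q): print(a,len(q),q.min(0).round(),q.max(0).round())
E
```

```text
time_s: 5.0
position: [0.5675, -0.0985, 0.271]
ee_rot: [2.007, 2.413, 0.003]
contact_force: [0.2, 0.2, -0.7]
finger_gap: 0.0201
grip_force: 10.0
time_s: 5.2
position: [0.5658, -0.0984, 0.2679]
ee_rot: [-2.008, -2.414, 0.002]
contact_force: [-0.2, 0.9, -0.3]
finger_gap: 0.0203
grip_force: 10.0
shift mm [201.1 -34.8 -12. ] turn 21.7 tilt [-1.8e-03  2.0e-04 -1.0e+00] t 5.2 F [-0.2  0.9 -0.3] gap 0.020274012854751715 9.97996233520098
-0.02 809 [ -1. -26. -20.] [ 11.  25. -12.]
-0.012 1611 [-11. -27. -12.] [11. 25. -4.]
-0.004 1041 [-14. -26.  -4.] [11. 25.  4.]
0.004 889 [-13. -25.   4.] [11. 23. 12.]
0.012 590 [-14. -23.  12.] [11. 23. 20.]
0.02 270 [-13.  -8.  20.] [11.  7. 28.]
0.028 964 [-16.  -8.  28.] [13.  7. 36.]
0.036 108 [ -0. -10.  36.] [10.  9. 44.]
0.044 141 [ -6. -12.  44.] [ 9. 11. 52.]
0.052 113 [ -9. -13.  52.] [ 9. 12. 60.]
0.06 60 [  2. -13.  60.] [10. 12. 68.]
0.068 105 [  2. -13.  68.] [11. 12. 76.]
0.076 15 [  5. -13.  76.] [11. 13. 78.]
```

View pics/w3.png

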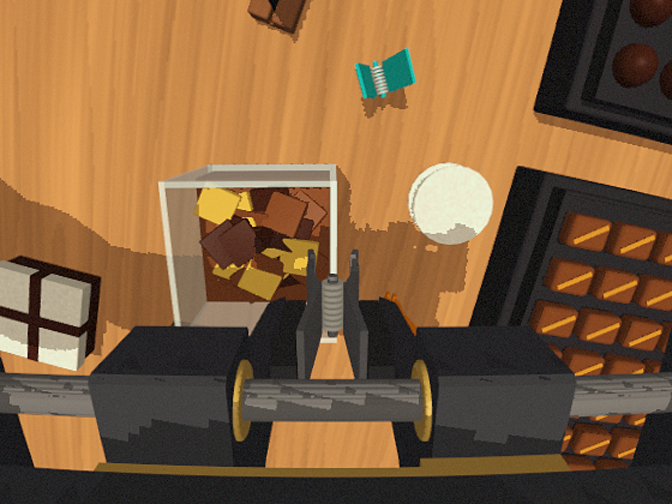

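The picture shows the clip held open and upright, jaws apart at (311,255) and (355,255), with the box undisturbed. The tips are 78 mm below the TCP and centred. Moving over to the card.

```bash
python3 -m handwheel '[[[0.015,-0.003,-0.012],3],[[0.045,-0.008,-0.012],6],[[0.08,-0.014,-0.012],10],[[0.115,-0.02,-0.012],14],[[0.145,-0.025,-0.012],18],[[0.17,-0.03,-0.012],21.7],[[0.19,-0.034,-0.012],21.7],[[0.201,-0.035,-0.012],21.7]]' && python3 -m handwheel '[[[0,0,0],0],[[0,0,0],0],[[0,0,0],0]]' && python3 go.py .495 .093 .28 -11.2
python3 - <<'E'
from m import *
from g import rect,pca
f=grab('wrist'); save(f,'w4.png',None,1.2); P=cloud(f);z=P[...,2];x=P[...,0];y=P[...,1]
for a,b in((.015,.028),(.04,.09),(.09,.15),(.13,.145)):
  m=(x>.45)&(x<.54)&(y>.03)&(y<.15)&(z>a)&(z<b);q=P[m]
  if len(q)<5: continue
  c,d,w=pca(q[:,:2]);t=(q[:,:2]-c)@d
  print(a,len(q),q.max(0).round(4),rect(q),'pca',c.round(4),np.degrees(np.arctan2(*d[::-1])).round(1),'mid',(c+d*(t.min()+t.max())/2).round(4),np.ptp(t).round(4),w)
E
```

```text
time_s: 6.15
position: [0.4945, 0.0947, 0.2807]
ee_rot: [-2.424, -1.997, 0.001]
contact_force: [0.6, 0.3, -0.1]
finger_gap: 0.0197
grip_force: 10.0
time_s: 6.45
position: [0.4959, 0.0914, 0.2806]
ee_rot: [2.429, 1.992, -0.001]
contact_force: [0.7, -1.1, 0.5]
finger_gap: 0.0202
grip_force: 10.0
shift mm [ 1.4 -1.2  0.6] turn -0.1 tilt [-2.e-04 -5.e-04 -1.e+00] t 6.45 F [ 0.7 -1.1  0.5] gap 0.020229878689756533 9.979849923402071
0.015 2826 [0.5235 0.1477 0.0258] (array([495.1,  95.6]), array([99.4, 39.8]), 79.4) pca [0.4957 0.0977] 78.9 mid [0.4953 0.0956] 0.0992 [0.01195434]
0.04 9 [0.5035 0.1343 0.0839] (array([503. , 134.1]), array([0.1, 1.1]), 73.8) pca [0.503  0.1341] 163.0 mid [0.503  0.1341] 0.0011 [4.46343832e-05]
0.09 258 [0.5036 0.1343 0.1385] (array([495.8,  99.8]), array([70.1,  1.9]), 78.6) pca [0.4967 0.1034] 78.7 mid [0.496  0.0998] 0.0701 [0.00065914]
0.13 232 [0.5036 0.1341 0.1385] (array([495.9,  99.7]), array([70. ,  1.6]), 78.6) pca [0.4967 0.1034] 79.0 mid [0.496  0.0997] 0.07 [0.00061664]
```

View pics/w4.png

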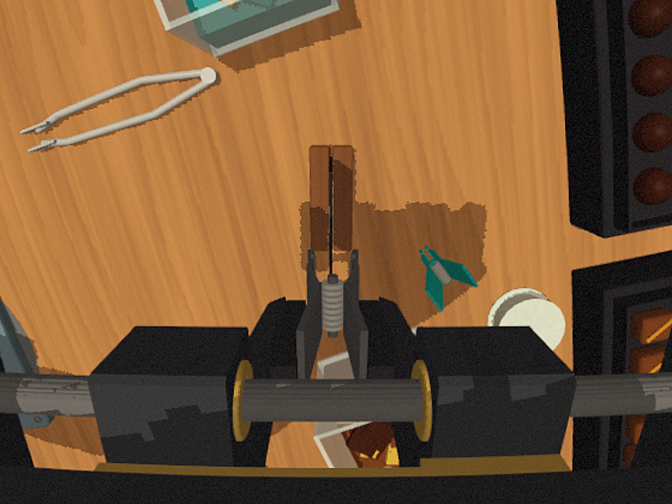

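The card top edge is visible at (331,150–280), running centrally between the jaws (313, 355). Its middle is (0.495,0.095), edge height 0.137–0.138. Lowering in two stages with a small correction.

```bash
python3 -m handwheel '[[[0.004,-0.001,0.01],0],[[0.004,-0.001,0.025],0],[[0.004,-0.001,0.04],0],[[0.004,-0.001,0.05],0],[[0.004,-0.001,0.053],0],[[0.004,-0.001,0.053],0],[[0.004,-0.001,0.053],0],[[0.004,-0.001,0.053],0]]' && python3 go.py .495 .095 .193 -11.2
cat > chk.py <<'E'
from m import *
from g import pca
f=grab('wrist'); P=cloud(f);z=P[...,2];x=P[...,0];y=P[...,1]
o=robot.observe();M=R.from_rotvec(o['ee_rot']).as_matrix();L=(P-o['position'])@M*1000
def s(n,m):
    q=L[m]; print(n,len(q),q.min(0).round(1),q.max(0).round(1),np.median(q,0).round(1)) if len(q) else print(n,0)
    return q
q=s('card',(L[...,0]>14)&(L[...,0]<70)&(abs(L[...,1])<8)&(z>.125)&(z<.145))
c,d,w=pca(q[:,:2]); d*=np.sign(d[0]); print('card y at x=0:',(c[1]-c[0]*d[1]/d[0]).round(2),'slope deg',np.degrees(d[1]/d[0]).round(2),'far end x',np.percentile(q[:,0],99).round(1))
for a,b in((36,50),(50,80)):
    m=(abs(L[...,0])<14)&(L[...,2]>a)&(L[...,2]<b)&(abs(L[...,1])<17)
    s('jaw- ',m&(L[...,1]<-5));s('jaw+ ',m&(L[...,1]>5))
E
python3 chk.py
```

```text
time_s: 7.3
position: [0.4956, 0.0971, 0.2284]
ee_rot: [2.427, 1.994, 0.002]
contact_force: [0.1, 0.1, -0.8]
finger_gap: 0.0203
grip_force: 10.0
shift mm [-2.2 -0.3 35.4] turn -0.0 tilt [ 1.2e-03  2.0e-04 -1.0e+00] t 7.3 F [ 0.1  0.1 -0.8] gap 0.020295574616669174 9.979753459920175
card 115 [14.1 -0.6 90. ] [ 37.7   0.7 102.7] [26.9  0.  91.6]
card y at x=0: 0.02 slope deg 0.01 far end x 37.5
jaw-  106 [ -3.9 -11.2  36.1] [ 9.3 -6.2 49.9] [ 7.8 -9.5 44.5]
jaw+  107 [-5.8  6.1 36.2] [ 9.2 11.1 49.9] [ 7.4  9.4 44.1]
jaw-  150 [ -7.9 -13.1  50.1] [10.9 -8.9 78. ] [  8.5 -11.1  62.8]
jaw+  169 [-9.3  8.7 50. ] [10.9 13.1 78. ] [ 8.5 11.1 62.4]
```

```bash
python3 -m handwheel '[[[-0.001,0,0.006],0],[[-0.001,0,0.014],0],[[-0.001,0,0.022],0],[[-0.001,0,0.03],0],[[-0.001,0,0.034],0],[[-0.001,0,0.035],0],[[-0.001,0,0.035],0],[[-0.001,0,0.035],0]]' && python3 -m handwheel '[[[0,0,0],0],[[0,0,0],0],[[0,0,0],0],[[0,0,0],0]]' && python3 go.py .495 .095 .193 -11.2; python3 chk.py; python3 -c "
from h import *
f=grab('side'); save(f,'s5.png',(200,120,340,240),5)"
```

```text
time_s: 8.15
position: [0.4952, 0.0961, 0.1931]
ee_rot: [2.427, 1.994, 0.001]
contact_force: [0.0, -0.2, -1.1]
finger_gap: 0.0198
grip_force: 10.0
time_s: 8.55
position: [0.495, 0.0959, 0.1929]
ee_rot: [2.428, 1.994, 0.0]
contact_force: [-0.9, 0.3, 0.1]
finger_gap: 0.0199
grip_force: 10.0
shift mm [-0.9  0.1 -0.1] turn 0.0 tilt [ 1.e-04 -0.e+00 -1.e+00] t 8.55 F [-0.9  0.3  0.1] gap 0.01990539611676904 9.979793339443859
card 189 [14.  -0.6 54.5] [38.9  1.1 67.8] [27.6 -0.1 56.2]
card y at x=0: 0.22 slope deg -0.06 far end x 38.8
jaw-  102 [ -4.2 -11.2  36.1] [ 9.  -6.2 49.9] [ 7.8 -9.6 44.7]
jaw+  110 [-2.6  6.  36.6] [ 9.  11.  49.9] [ 7.4  9.4 44.3]
jaw-  155 [ -7.6 -13.1  50.1] [11.  -9.  76.9] [  8.5 -11.   63. ]
jaw+  166 [-9.2  8.7 50. ] [11.  13.1 77.5] [ 8.5 11.1 62.3]
```

View pics/s5.png

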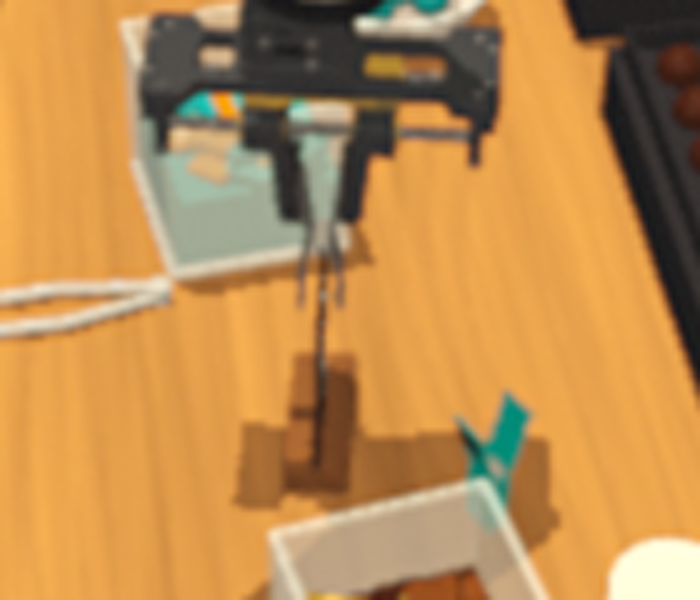

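The picture shows the jaws at (302,290) and (341,290), straddling the upright card (322,290) with clear space on both sides. The measured jaw ends are about 21 mm below the edge, 20 mm or more apart, and centred within 1 mm.

```bash
python3 -c "
from rig import robot
print(robot.hand_in())"
```

```text
the job is handed in; nothing more can be done
None
```

I took the steel clip off the chocolate box rim and handed the job in with it held wide open over the middle of the tall card's top edge: jaws about 21 mm below the edge on each side and clear of the card, nothing else seen to move. The hand-in gave no verdict.

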